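# Load a sample carrier into the latched dry box

## Task

Put the carrier with the orange handle away in the dry box: lift the door's latch bar out of its catch by the thumb lever and swing the door wide open, to about a right angle. Carry the carrier over level, rest just its nose in the mouth of the empty lane and let go of it, then take it again at its handle end and slide it fully home, leaving the door open for the next one. Do not disturb the carrier already stored beside it or the other things standing about on the bench.

Things in the scene. Friction and masses are not known exactly. Their poses are not given: they have to be found in the camera images.
- dry_box: Fixed low cabinet, white walls, clear roof, blue-framed door, on a 4 mm steel base sheet. Origin: on the bench under its middle; +x from door into box, +y along the front to the latch catch. In mm: sheet x -215..177, y +-134 (bare apron before the door); side walls y +-(126..134), x -45..177, 108 high; roof x 10..177, 104..108 high, dial on it to 122. Open above x -45..10 once the door is open.
- door (a joint): Door angle, rad: 0 shut, grows as it swings outward (anticlockwise from above) about hinge, stop at 1.9; stays where left (light friction, under 1 N at the lever). 256 mm wide, 8 thick, 14..108 mm above the bench, with a clear flange on top (to 112 mm) reaching 54 mm back to the roof. Front face at box x -53.
- latch (a joint): Latch bar angle on the door, rad: 0 lying level in its catch, grows as it is lifted, stop at 0.6. Above 0.15 (lever 11 mm up) it clears the catch's front hook, a dark bracket beside the door's free edge; falls back by its own weight; lifting takes about 2 N at the lever. Bar 178 x 14 x 8 mm, steel.
- thumb_lever (a point): Mid-length of the thumb lever, a round 12 mm steel stub 44 mm long, standing square out of the latch bar away from the door, with a 26 mm black thumb disc on its end. 22 mm in front of the bar, 33 mm off the door face, 82 mm high when down; 70 mm from the bar's pivot, which is level with it towards the hinge. Can be pinched from above, a finger on either side.
- hinge (a point): Point on the door's upright hinge line, fixed to the box at x -49, y -130 mm of it.
- lane_mouth (a point): Fixed. Middle of the empty lane's floor at its mouth, between the front ends of the side walls (box x -45, y +56, 4 mm above the bench; axes as the box). The lane runs along box +x between 10 mm high rails, 64 mm apart, flared to about 74 mm at the mouth. The other lane, at y -56, holds the stored carrier.
- lane_end (a point): Fixed. Middle of the empty lane's floor at the back wall (box x +169, y +56, z 4 mm); the nose of a carrier that is fully home touches here.
- carrier: Loose, 0.45 to 0.7 kg (balanced at its middle): open stainless tray 180 x 56 mm, side walls 38 mm high, 3 thick, with three stoppered glass weighing bottles fixed in it (tops at 54 mm) and an upright orange handle at the tail. Origin: centre of its underside. +x points to the nose, +z up. Starts flat on the bench.
- carrier_nose (a point): Middle of the lower edge of the carrier's nose (x +90 mm of the carrier, underside).
- carrier_handle (a point): Middle of the orange handle: an upright block 14 mm (along the carrier) x 24 mm (across) x 46 mm high, from 50 to 96 mm above the underside, 105 mm behind the carrier's origin. Pinch it from above across the 24 mm. With the carrier home it stands 36 mm in front of the roof's edge.
- stored: Loose: an equal carrier with a grey handle, already home in the other lane. To be left alone.
- beaker: Loose glass beaker, 74 mm wide, 90 high, origin under its centre; leave alone.
- reagent: Loose amber bottle, 72 mm wide, 150 high, origin under its centre; leave alone.
- salt_jar: Loose white jar, 60 mm wide, 85 high, origin under its centre; leave alone.
- scoop: Loose steel scoop lying flat, 195 mm long along its x, 6 mm thick; leave alone.
- wash_bottle: Loose white wash bottle with red top, 68 mm wide, 185 high, origin under its centre; leave alone.

How it is judged:
By the outcome, as a careful person would: the job done as asked, in the order asked, and still so for the second after the job is handed in, with the robot touching nothing.
It also fails if it takes over 67 s, if anything falls off the work surface, if the arm or the gripper's body presses on something with over 40 N, if the wrist force passes 120 N, or if a joint passes its speed limit or range.

## Robot

A 7-joint arm with a two-finger parallel gripper is mounted at the origin on the work surface. World frame = base frame: x ahead of the robot, y to its left, z up, the work surface at z = 0. Lengths are in m, angles in rad, forces in N, time in s.
With the tool pointing down it reaches from about 0.4 to 0.85 m from the base axis. Payload 10.4 kg.
Tool frame: the origin (TCP) lies between the finger pads; the fingertips stand 17 mm ahead of it and the grasp point (between the pads) lies 2 mm behind it (arm.tips_ahead is the distance from the TCP to the fingertips, in m); z points along the fingers, y is the direction in which the jaws open and shut (so a half turn about z gives the same grasp; the last joint's range is limited). The gripper opens to 87 mm and grips with 3 to 60 N. Pads are 19 mm wide; open, the fingers measure 117 mm over their backs; the gripper's body (75 mm by 190 mm) begins 51 mm behind the grasp point.
Start: joints at [-1.362, 0.332, -0.065, 1.46, 0.022, 1.35, -0.088], TCP at [0.144, 0.608, 0.24] pointing down, gripper open.
Joint ranges: [-2.6, 2.6], [-0.5, 2.12], [-1.47, 1.34], [0.16, 2.42], [-1.27, 4.41], [0.06, 2.06], [-2.6, 2.6]. Speed limits (rad/s): [2.22, 2.22, 2.79, 2.79, 3.14, 3.14, 3.14].

## Interface

Orientations are given as a unit quaternion [w, x, y, z].
In Python, from workcell import arm, jaws, kin, vision, close_job, telemetry gives the robot as it stands. Calls block until the motion is done:
- arm.goto(position, orientation): joint-space move of the TCP to a pose.
- arm.line_to(position, speed=0.15, rot=None): straight line of the TCP; rot=None keeps the orientation; speed is the mean speed in m/s.
- arm.move_joints(angles): joint-space move.
- jaws.command_gripper(opening, f_grip=None): finger opening in m; f_grip is the grip in N (None keeps the last); returns when the fingers have stopped.
- arm.pause(seconds).
- kin.inverse_kinematics(position, orientation): joint angles nearest the present ones, or None.
- vision.capture(name): name is "side" or "top" or "wrist"; returns the picture (384x512x3 uint8, blue, green, red); there is no depth.
- vision.get_calibration(name): a dict with "intrinsics" (3x3 intrinsics, pixels), "rvec" (rotation vector, rad) and "tvec" (3), from world to camera coordinates, as OpenCV has them; the wrist camera has in their place "T_tool_cam" (4x4, takes a point from camera to tool coordinates, whose origin is the TCP and whose axes are the flange's). Camera axes: x right, y down, z forward; pixel columns grow to the right and rows downward; lengths in m; the calibration is good to about 2 mm. A picture is of the moment at which its call begins: read the wrist's pose just before it. get_calibration takes no time and is no camera call.
A pose or a line that the arm cannot do raises arm.IKError and nothing moves.
- close_job(): hands the job in, once; it reports no verdict.
Readings, each from a call of its own:
- telemetry.current_clock(): time.
- telemetry.current_joints(): joint angles.
- telemetry.current_dq(): joint speeds.
- telemetry.current_joint_torque(): joint torques, N m.
- telemetry.current_tool_pos(): TCP position.
- telemetry.current_ee_rot(): TCP orientation.
- telemetry.current_contact_force(): force on the tool from outside, world axes, zero at the start.
- telemetry.current_wrist_torque(): the same for the moment, N m.
- telemetry.current_width(): finger opening in m.
Only numpy, scipy, OpenCV 4.12 (cv2) and the standard library are available. Lean on these libraries where they do the work, as an engineer would, in place of code of your own. Each camera call takes 0.05 s, during which the arm holds its last target. There are 200 camera calls.

## Working session

There is one attempt and no reset: what is moved stays moved. The work goes in short steps, each a Python script; the robot and the scene stay as the last script left them, time stands still between calls to the robot, and variables do not carry over. Pictures are saved under pics/ and viewed, about 8 in all and at most 12, crops included, and the job is handed in when it is done.

```bash
ls; mkdir -p pics
python3 - <<'E'
from workcell import arm, jaws, kin, vision, telemetry
import cv2, numpy as np
for n in ("side","top"):
    cv2.imwrite(f"pics/{n}0.png", vision.capture(n))
    c=vision.get_calibration(n); R=cv2.Rodrigues(np.array(c["rvec"]))[0]
    print(n,np.round(c["intrinsics"],1).tolist(),"cam",np.round(-R.T@np.array(c["tvec"]),3), "fwd",np.round(R[2],2),"right",np.round(R[0],2))
c=vision.get_calibration("wrist");print(c)
print(telemetry.current_tool_pos(),telemetry.current_ee_rot(),telemetry.current_clock(),arm.tips_ahead)
E
```

```text
pics
side [[361.3, 0.0, 253.7], [0.0, 361.3, 190.3], [0.0, 0.0, 1.0]] cam [ 1.059 -0.67   0.772] fwd [-0.49  0.61 -0.63] right [ 0.79  0.62 -0.02]
top [[485.8, 0.0, 256.0], [0.0, 485.8, 191.7], [0.0, 0.0, 1.0]] cam [ 0.389 -0.003  1.511] fwd [ 0.09 -0.   -1.  ] right [-0.01 -1.    0.  ]
{'intrinsics': array([[332.17087907,   0.        , 258.38656882],
       [  0.        , 332.17087907, 187.87306851],
       [  0.        ,   0.        ,   1.        ]]), 'T_tool_cam': array([[-9.98156119e-05, -9.68534373e-01, -2.48879808e-01,
         6.91222073e-02],
       [ 9.99999940e-01, -1.78911181e-04,  2.95186755e-04,
        -2.98746804e-04],
       [-3.30425899e-04, -2.48879764e-01,  9.68534333e-01,
        -1.45176037e-01],
       [ 0.00000000e+00,  0.00000000e+00,  0.00000000e+00,
         1.00000000e+00]])}
[0.1435339  0.60796959 0.23883259] [-2.92514146e-05  1.15642645e-01  9.93290680e-01 -6.34354298e-04] 0.1 0.017
```

View pics/top0.png

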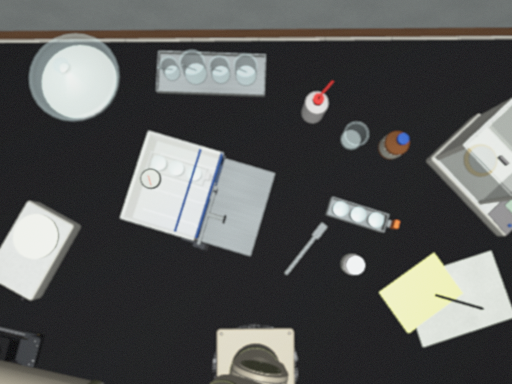

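View pics/side0.png

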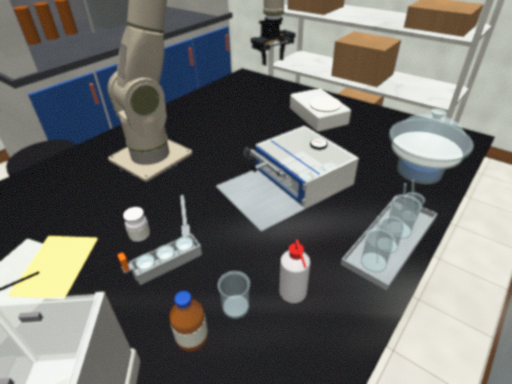

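Top view: the box is at about (195,190), with its apron to the right (corners near (275,172) and (250,255)). The carrier is at (360,214) with its handle at (396,224). I'll zoom in for precise corners.

```bash
cat > h.py <<'E'
from workcell import arm, jaws, kin, vision, telemetry, close_job
import cv2, numpy as np
from scipy.spatial.transform import Rotation as Ro
def cam(n, pose=None):
    c=vision.get_calibration(n); K=np.array(c["intrinsics"])
    if n=="wrist":
        p,q=pose; T=np.eye(4); T[:3,:3]=Ro.from_quat(np.roll(q,-1)).as_matrix(); T[:3,3]=p
        W=T@np.array(c["T_tool_cam"]); return K,W[:3,:3].T,-W[:3,:3].T@W[:3,3]
    return K,cv2.Rodrigues(np.array(c["rvec"]))[0],np.array(c["tvec"]).ravel()
def ray(C,uv,z):
    K,R,t=C; o=-R.T@t; d=R.T@np.linalg.inv(K)@np.array([uv[0],uv[1],1.]); return o+d*(z-o[2])/d[2]
def proj(C,P):
    K,R,t=C; p=K@(R@np.asarray(P,float)+t); return p[:2]/p[2]
def wrist(name):
    pose=(telemetry.current_tool_pos(),telemetry.current_ee_rot()); im=vision.capture("wrist")
    cv2.imwrite(f"pics/{name}.png",im); np.savez(f"pics/{name}.npz",p=pose[0],q=pose[1]); return im,cam("wrist",pose)
def down(phi):
    "tool z down, tool y (jaw direction) at world heading phi"
    y=np.array([np.cos(phi),np.sin(phi),0]); z=np.array([0,0,-1.]); x=np.cross(y,z)
    return np.roll(Ro.from_matrix(np.c_[x,y,z]).as_quat(),1)
E
python3 - <<'E'
from h import *
im=cv2.imread("pics/top0.png"); C=cam("top")
hsv=cv2.cvtColor(im,cv2.COLOR_BGR2HSV)
m=cv2.inRange(hsv,(5,140,90),(20,255,255)); m[:205]=0
n,l,s,c=cv2.connectedComponentsWithStats(m)
print("orange",[(s[i].tolist(),c[i].round(1).tolist()) for i in range(1,n)])
g=im.max(2); 
m=(g>60).astype(np.uint8); n,l,s,c=cv2.connectedComponentsWithStats(m)
for i in range(1,n):
    if s[i,4]>150 and 100<c[i][0]<410 and 100<c[i][1]<290:
        cs=cv2.findContours((l==i).astype(np.uint8),0,1)[0][0]
        r=cv2.minAreaRect(cs); print(s[i].tolist(),c[i].round(1),np.round(cv2.boxPoints(r),1).tolist(),[ray(C,p,.004)[:2].round(3).tolist() for p in cv2.boxPoints(r)])
cr=cv2.resize(im[115:285,110:410],None,fx=2.66,fy=2.66,interpolation=cv2.INTER_CUBIC)
cr=np.clip(cr.astype(float)*1.2,0,255).astype(np.uint8)
cv2.imwrite("pics/topcrop.png",cr)
E
```

```text
orange [([391, 219, 10, 10, 74], [395.8, 223.9])]
[301, 80, 34, 44, 806] [315.9 104.4] [[297.79998779296875, 119.5999984741211], [311.70001220703125, 73.30000305175781], [336.0, 80.5999984741211], [322.1000061035156, 126.9000015258789]] [[0.758, -0.142], [0.909, -0.188], [0.884, -0.265], [0.735, -0.218]]
[340, 121, 30, 30, 677] [354.4 135.1] [[333.5, 137.5], [356.0, 115.0], [374.5, 133.5], [352.0, 156.0]] [[0.7, -0.253], [0.772, -0.326], [0.712, -0.383], [0.641, -0.31]]
[119, 130, 157, 127, 12870] [196.7 194.1] [[116.4000015258789, 221.5], [147.1999969482422, 126.4000015258789], [279.29998779296875, 169.1999969482422], [248.39999389648438, 264.3999938964844]] [[0.441, 0.425], [0.74, 0.334], [0.601, -0.081], [0.307, 0.017]]
[378, 130, 33, 30, 724] [393.9 144.5] [[372.79998779296875, 143.1999969482422], [401.6000061035156, 123.9000015258789], [415.79998779296875, 145.1999969482422], [386.8999938964844, 164.39999389648438]] [[0.682, -0.376], [0.743, -0.469], [0.674, -0.512], [0.614, -0.419]]
[325, 196, 76, 37, 1473] [360.5 215. ] [[324.20001220703125, 215.0], [330.70001220703125, 194.5], [402.3999938964844, 217.10000610351562], [396.0, 237.60000610351562]] [[0.456, -0.219], [0.52, -0.24], [0.449, -0.462], [0.385, -0.439]]
[284, 222, 44, 54, 456] [307.2 245.8] [[279.5, 270.20001220703125], [321.3999938964844, 220.0], [329.0, 226.39999389648438], [287.1000061035156, 276.6000061035156]] [[0.288, -0.078], [0.441, -0.21], [0.421, -0.233], [0.268, -0.102]]
[340, 253, 26, 23, 482] [352.7 264.2] [[340.0, 253.0], [365.0, 253.0], [365.0, 275.0], [340.0, 275.0]] [[0.339, -0.265], [0.339, -0.342], [0.272, -0.34], [0.272, -0.264]]
```

View pics/topcrop.png

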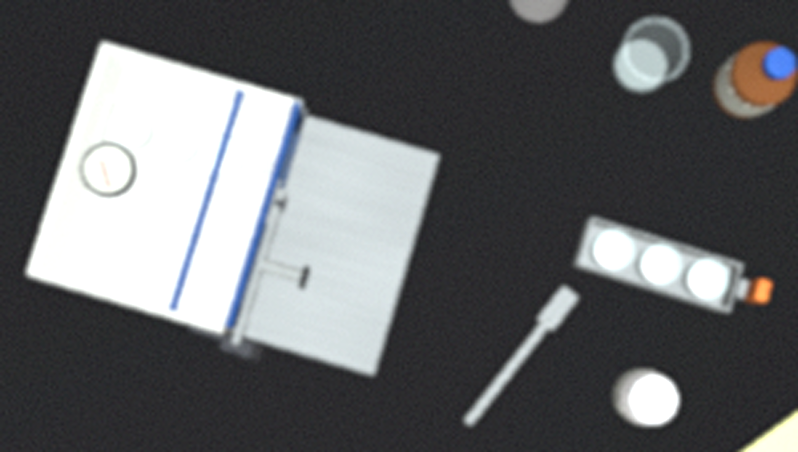

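The crop shows the apron front corners at (440,155) and (375,376), the wall-top back corners at (103,41) and (27,275), and the lever disc at (305,277). The tray-top corners are (590,217), (575,265), (730,311) and (743,264), with the nose on the left and the handle at (761,290).

```bash
cat > plan.py <<'E'
from h import *
from scipy.optimize import least_squares
C=cam("top"); px=lambda u,v:np.array([(u+.5)/2.66-.5+110,(v+.5)/2.66-.5+115])
def fit(mod,pix,C,x0):
    def tr(x,P): return np.r_[Ro.from_euler('z',x[2]).as_matrix()[:2,:2]@P[:2]+x[:2],P[2]]
    r=least_squares(lambda x:np.concatenate([proj(C,tr(x,np.array(m)))-p for m,p in zip(mod,pix)]),x0)
    return r.x,r.fun.round(1)
def P(pose,p): return np.r_[Ro.from_euler('z',pose[2]).as_matrix()[:2,:2]@np.array(p[:2],float)+pose[:2],p[2]]
def inv(pose,w): return np.r_[Ro.from_euler('z',-pose[2]).as_matrix()[:2,:2]@(np.array(w[:2])-pose[:2]),w[2]]
E
python3 - <<'E'
from plan import *
B,r=fit([(-.215,-.134,.004),(-.215,.134,.004),(.177,-.134,.108),(.177,.134,.108)],[px(440,155),px(375,376),px(103,41),px(27,275)],C,[.5,.17,1.8]); print("box",B,r)
T,r=fit([(.09,-.028,.038),(.09,.028,.038),(-.09,.028,.038),(-.09,-.028,.038)],[px(590,217),px(575,265),px(730,311),px(743,264)],C,[.45,-.32,1.8]); print("carrier",T,r, "handle",P(T,(-.105,0,.096)),ray(C,(395.8,223.9),.09))
np.savez("est.npz",B=B,T=T)
for n,p in dict(disc=(305,277),barlev=(263,266),pivot=(281,203),barend=(238,340)).items(): print(n,inv(B,ray(C,px(*p),.085)).round(3))
# objects from base/top
for n,p,z in [("wash",px(538,10),.0),("beakerbase",px(640,65),.0),("reagent",px(748,90),0),("salt",px(638,397),0),("scoop head",px(570,300),.003)]:
    w=ray(C,p,z); print(n,w.round(3),inv(B,w).round(3))
H=np.array([-.049,-.13])
q0=telemetry.current_joints()
for L in (.165,):
  for a in np.arange(0,1.6,.2):
    v=np.array([-.033-.004,L]); c,s=np.cos(a),np.sin(a)
    p=P(B,np.r_[H+[c*v[0]-s*v[1],s*v[0]+c*v[1]],.1])
    for f in (0,np.pi):
        q=kin.inverse_kinematics(p,down(B[2]+np.pi/2+a+f)); print(round(a,1),p.round(3),round(f,1),None if q is None else np.round(q,2))
E
```

```text
box [0.52368994 0.17679249 1.27343038] [ 0.   0.1 -0.2 -0.2  0.   0.3  0.1 -0.1]
carrier [ 0.45739891 -0.31545282  1.26815632] [ 0.2  0.3  0.7 -0.1 -0.4 -0.1 -0.4 -0.1] handle [ 0.42610458 -0.41568089  0.096     ] [ 0.42532774 -0.41538327  0.09      ]
disc [-0.11   0.05   0.085]
barlev [-0.063  0.051  0.085]
pivot [-0.061 -0.021  0.085]
barend [-0.06   0.137  0.085]
wash [ 0.763 -0.187  0.   ] [-0.278 -0.335  0.   ]
beakerbase [ 0.696 -0.307  0.   ] [-0.412 -0.306  0.   ]
reagent [ 0.665 -0.434  0.   ] [-0.543 -0.314  0.   ]
salt [ 0.305 -0.295  0.   ] [-0.515  0.071  0.   ]
scoop head [ 0.418 -0.218  0.003] [-0.408 -0.015  0.003]
0.0 [0.465 0.105 0.1  ] 0 [-0.69  0.14  0.4   2.02 -0.07  0.99  2.59]
0.0 [0.465 0.105 0.1  ] 3.1 [-0.82  0.14  0.54  2.03 -0.09  0.99 -0.53]
0.2 [0.466 0.071 0.1  ] 0 [ 0.84  0.37 -1.23  1.97  0.4   1.08  2.49]
0.2 [0.466 0.071 0.1  ] 3.1 [-0.8   0.13  0.6   2.04 -0.09  0.99 -0.26]
0.4 [0.473 0.038 0.1  ] 0 None
0.4 [0.473 0.038 0.1  ] 3.1 [-0.79  0.15  0.67  2.04 -0.11  0.99  0.03]
0.6 [0.487 0.007 0.1  ] 0 [-1.21  0.41  1.3   2.02 -0.46  1.05 -2.53]
0.6 [0.487 0.007 0.1  ] 3.1 [-0.78  0.19  0.74  2.01 -0.15  0.99  0.33]
0.8 [ 0.507 -0.02   0.1  ] 0 [-1.04  0.4   1.18  1.97 -0.43  1.05 -2.31]
0.8 [ 0.507 -0.02   0.1  ] 3.1 [-0.76  0.26  0.81  1.96 -0.22  1.01  0.65]
1.0 [ 0.532 -0.043  0.1  ] 0 [-0.95  0.5   1.17  1.91 -0.52  1.09 -2.  ]
1.0 [ 0.532 -0.043  0.1  ] 3.1 [-0.73  0.34  0.86  1.9  -0.3   1.03  0.95]
1.2 [ 0.56  -0.061  0.1  ] 0 [-0.87  0.59  1.16  1.83 -0.6   1.13 -1.73]
1.2 [ 0.56  -0.061  0.1  ] 3.1 [-0.67  0.43  0.86  1.82 -0.37  1.06  1.23]
1.4 [ 0.592 -0.072  0.1  ] 0 [-0.8   0.68  1.16  1.74 -0.67  1.18 -1.48]
1.4 [ 0.592 -0.072  0.1  ] 3.1 [-0.61  0.5   0.84  1.73 -0.42  1.09  1.47]
```

The fit residuals are under 1 px. The lever comes out at box (-0.086, 0.050), which matches the given numbers. I'll move over it and check from near.

Run:
```python
from plan import *
B=np.load("est.npz")["B"]
t=telemetry.current_clock()
arm.goto(P(B,(-.088,.050,.20)),down(B[2]+np.pi/2+np.pi))
print(telemetry.current_clock()-t,telemetry.current_joints().round(2) if hasattr(telemetry.current_joints(),'round') else telemetry.current_joints())
im,W=wrist("w1")
for p in [(-.057,.05,.082),(-.108,.05,.082),(-.057,-.02,.082),(-.057,.137,.082)]:
    u=proj(W,P(B,p)); print(p,u.round(1)); cv2.circle(im,tuple(int(round(x)) for x in u),4,(0,0,255),1)
cv2.imwrite("pics/w1m.png",cv2.resize(im,None,fx=1.5,fy=1.5))
```

```text
2.1083 [-0.85 -0.02  0.51  1.95  0.01  1.21 -0.64]
(-0.057, 0.05, 0.082) [260.7 151.2]
(-0.108, 0.05, 0.082) [260.5 212.1]
(-0.057, -0.02, 0.082) [348.7 151.4]
(-0.057, 0.137, 0.082) [151.4 150.9]
```

View pics/w1m.png

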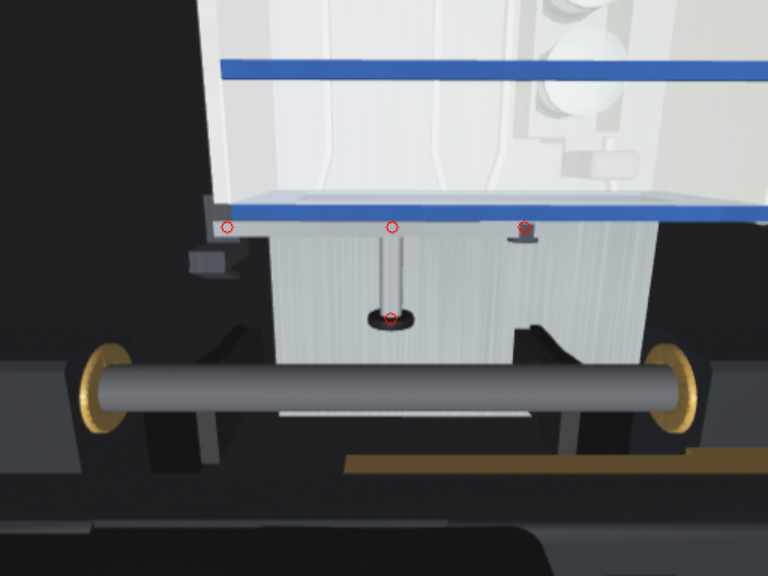

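The predicted marks land on the bar, lever disc (391,319) and pivot (524,228) to within 1–2 px. Next I'll pinch, lift and swing.

```bash
python3 - <<'E'
from plan import *
B=np.load("est.npz")["B"]; H=np.array([-.049,-.13]); t0=telemetry.current_clock()
def lev(a,lift):
    th=np.arcsin(lift/.07); v=np.array([-.087+.049,.110+.07*np.cos(th)]); c,s=np.cos(a),np.sin(a)
    return P(B,np.r_[H+[c*v[0]-s*v[1],s*v[0]+c*v[1]],.080+lift]),down(B[2]+np.pi*1.5+a)
f=lambda:np.round(telemetry.current_contact_force(),1)
jaws.command_gripper(.05,15); arm.line_to(lev(0,0)[0],.12); print("at",f())
jaws.command_gripper(0.0,15); w=telemetry.current_width(); print("width",w,f())
assert .009<w<.016
arm.line_to(lev(0,.02)[0],.05); print("lift",f(),telemetry.current_width(),telemetry.current_tool_pos())
for a in np.linspace(0,1.57,9)[1:]:
    p,q=lev(a,.02); arm.line_to(p,.12,rot=q); F=f(); print(round(a,2),F,round(telemetry.current_width(),4))
    if np.linalg.norm(F)>35: print("STOP");break
print(telemetry.current_clock()-t0,telemetry.current_clock())
cv2.imwrite("pics/top1.png",vision.capture("top"))
E
python3 -c "
import cv2;im=cv2.imread('pics/top1.png');cv2.imwrite('pics/top1c.png',cv2.resize(im[60:290,110:420],None,fx=2.5,fy=2.5))"
```

```text
at [-0.   0.1 -0. ]
width 0.01117846586148732 [ 5.3 -1.3 -1.4]
lift [ 9.  -1.  -6.2] 0.011175520943734054 [0.45490105 0.10692816 0.10045255]
0.2 [11.5  0.9 -6.5] 0.0112
0.39 [11.5  3.4 -6.5] 0.0114
0.59 [12.   6.2 -6.7] 0.0112
0.78 [10.3  7.8 -7. ] 0.0115
0.98 [ 7.8  8.6 -5.1] 0.011
1.18 [ 5.2  8.5 -5.1] 0.0117
1.37 [ 2.7  7.2 -4.5] 0.011
1.57 [ 1.9  5.9 -3.2] 0.0112
6.8834 9.1417
```

View pics/top1c.png

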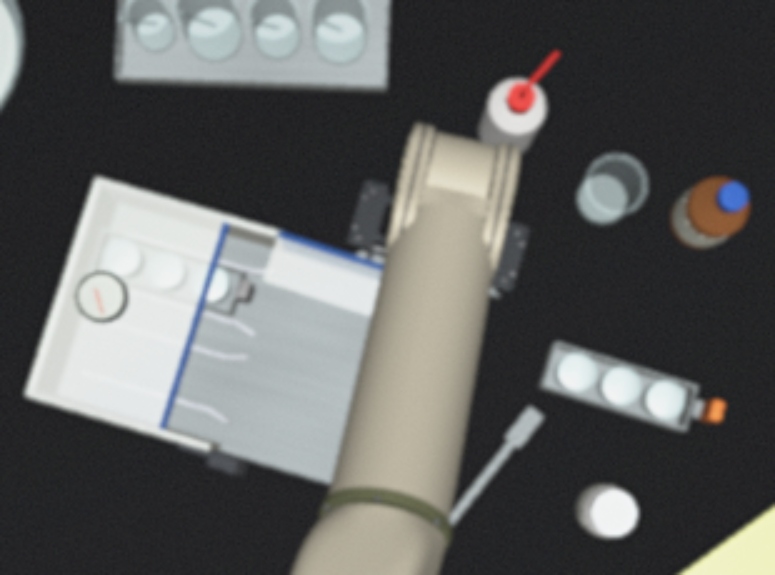

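The door stands at about 90° (hinge edge at (280,235), running right), and the other things haven't moved. I'll lower and release the lever, then inspect the carrier from above.

Run:
```python
from plan import *
E=np.load("est.npz");B,T=E["B"],E["T"]; print(inv(B,P(T,(0,0,0))))
p=np.array(telemetry.current_tool_pos()); arm.line_to(p-[0,0,.018],.1)
jaws.command_gripper(.04); arm.line_to(p+[0,0,.13],.25); jaws.command_gripper(.087)
arm.goto(P(T,(0,0,.19)),down(T[2]+np.pi*1.5)); print(telemetry.current_clock(),np.round(telemetry.current_contact_force(),1))
im,W=wrist("w2")
for p in [(.09,-.028,.038),(.09,.028,.038),(-.09,.028,.038),(-.09,-.028,.038),(0,0,.054),(-.105,0,.096)]:
    u=proj(W,P(T,p)); print(p,u.round(1)); cv2.circle(im,tuple(int(round(x)) for x in u),4,(0,0,255),1)
cv2.imwrite("pics/w2m.png",cv2.resize(im,None,fx=1.5,fy=1.5))
```

```text
[-0.49006491 -0.08084762  0.        ]
13.1833 [-0.5  0.4  0.5]
(0.09, -0.028, 0.038) [292.4  76.8]
(0.09, 0.028, 0.038) [226.6  76.5]
(-0.09, 0.028, 0.038) [230.3 268.6]
(-0.09, -0.028, 0.038) [287.1 268.8]
(0, 0, 0.054) [259.1 183.8]
(-0.105, 0, 0.096) [258.7 319.1]
```

View pics/w2m.png

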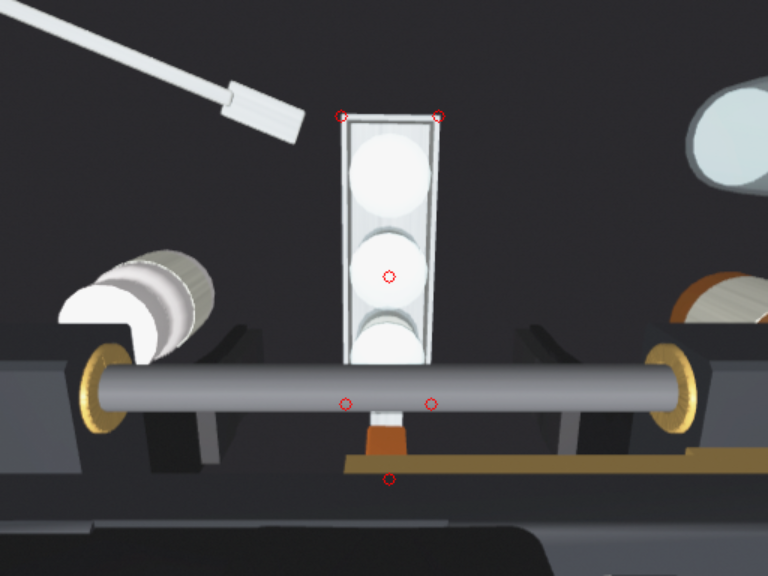

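The nose corners are at (344,117) and (438,117), within 2 px of prediction, so I'll grasp the tray at its middle and carry it level.

Run:
```python
from plan import *
E=np.load("est.npz");B,T=E["B"],E["T"]; f=lambda:np.round(telemetry.current_contact_force(),1)
arm.line_to(P(T,(0,0,.06)),.2); arm.line_to(P(T,(0,0,.028)),.08); print(f())
jaws.command_gripper(.045,35); w=telemetry.current_width(); print("w",w,f()); assert .052<w<.06
p=np.array(telemetry.current_tool_pos())
arm.line_to(p+[0,0,.05],.12); print("lift",f(),np.round(telemetry.current_wrist_torque(),2))
q=down(B[2]+np.pi*1.5); X=-.112
arm.line_to(P(B,(X-.04,.056,.078)),.2,rot=q); arm.line_to(P(B,(X,.056,.045)),.1); print(f())
arm.line_to(P(B,(X,.056,.034)),.05); print(f()); arm.line_to(P(B,(X,.056,.032)),.03); print("down",f(),telemetry.current_width(),telemetry.current_tool_pos())
cv2.imwrite("pics/side2.png",cv2.resize(vision.capture("side")[110:260,180:380],None,fx=4,fy=4,interpolation=2))
print(telemetry.current_clock())
```

```text
[-0.1  0.3  1.3]
w 0.055893560705202794 [ 1.1 -1.   1.1]
lift [ 0.   0.3 -6.5] [-0.07  0.09  0.  ]
[-2.2 -2.4 -1.5]
[ -2.1  -7.7 -10. ]
down [ -7.7 -10.    6.7] 0.056029398942651035 [0.43653476 0.08435685 0.03183814]
19.1
```

View pics/side2.png

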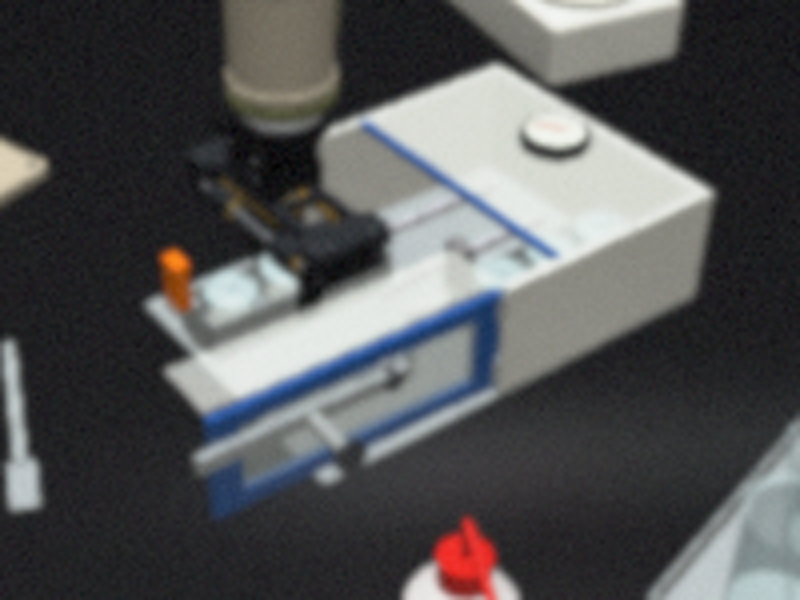

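The side view shows the carrier lying level on the apron with its nose in the mouth, and the door open. But there's about 12 N along box −x, probably the gripper body meeting the catch bracket. I'll back off in small steps while watching the force.

Run:
```python
from plan import *
E=np.load("est.npz");B,T=E["B"],E["T"]
def f():
    F=np.array(telemetry.current_contact_force()); M=np.array(telemetry.current_wrist_torque()); return inv(B*[0,0,1],F).round(1),inv(B*[0,0,1],M).round(2)
arm.pause(.3); print(f())
for X in (-.115,-.118,-.121):
    arm.line_to(P(B,(X,.056,.032)),.03); print(X,f())
arm.line_to(P(B,(X,.056,.034)),.03); print(X,f())
im,W=wrist("w3"); 
for p in [(-.112+.09,.028+.056,.042),(-.112+.09,.028,.042),(-.045,.056,.004)]:
    u=proj(W,P(B,p)); print(u.round()); cv2.circle(im,tuple(int(round(x)) for x in u),4,(0,0,255),1)
cv2.imwrite("pics/w3m.png",cv2.resize(im,None,fx=1.5,fy=1.5)); print(telemetry.current_clock())
```

```text
(array([-11.4,   3. ,   6.4]), array([0.97, 1.84, 0.9 ]))
-0.115 (array([-0.5, -0.3, -6.1]), array([0.01, 0.29, 0.01]))
-0.118 (array([-0.3, -0.1, -5.9]), array([-0.02,  0.27,  0.09]))
-0.121 (array([-0.7,  0.1, -5.5]), array([0.04, 0.32, 0.  ]))
-0.121 (array([-0. , -0.5, -6.5]), array([ 0.09,  0.08, -0.03]))
[188.  16.]
[336.  16.]
[261.  85.]
20.45
```

View pics/w3m.png

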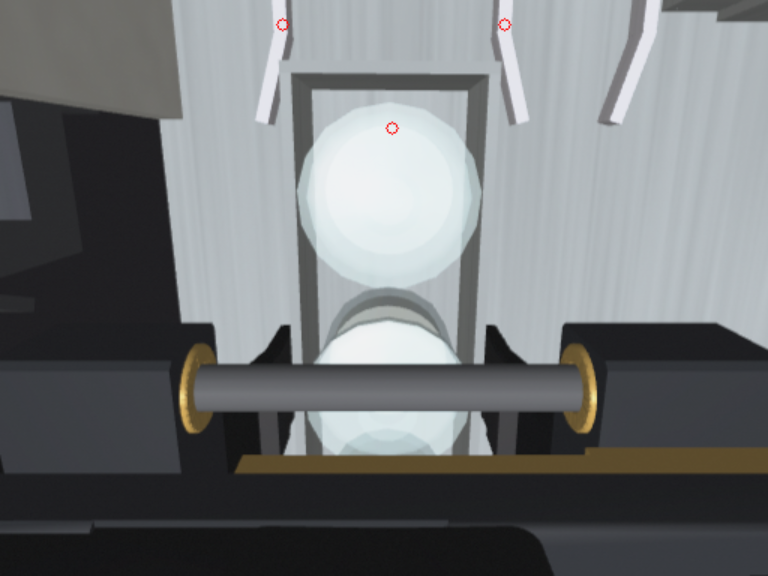

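The force vanished after backing off 3 mm, so it was the bracket. The nose (row 66) is past the rail ends (row 122) and centred between them. The carrier still hangs at z force −6, so I'll lower it to touch and release.

Run:
```python
from plan import *
E=np.load("est.npz");B,T=E["B"],E["T"]; q=down(B[2]+np.pi*1.5)
K,R,t=cam("wrist",(np.load("pics/w3.npz")["p"],np.load("pics/w3.npz")["q"]))
print("nose box",inv(B,ray((K,R,t),(391/1.5,62/1.5),.043)).round(4),"rail tip",inv(B,ray((K,R,t),(518/1.5,124/1.5),.014)).round(4))
def f(): return inv(B*[0,0,1],np.array(telemetry.current_contact_force())).round(1)
for z in (.032,.031,.030,.029,.028):
    arm.line_to(P(B,(-.121,.056,z)),.02); F=f(); print(z,F)
    if F[2]>-1.5 or np.linalg.norm(F[:2])>6: break
jaws.command_gripper(.078); print(f())
arm.line_to(P(B,(-.121,.056,.10)),.12); arm.line_to(P(B,(-.226,.056,.16)),.2)
print(telemetry.current_clock(),f())
im,W=wrist("w4"); u=proj(W,P(B,(-.121-.105,.056,.10)))
print(u); cv2.circle(im,tuple(int(round(x)) for x in u),4,(0,0,255),1)
cv2.imwrite("pics/w4m.png",cv2.resize(im,None,fx=1.5,fy=1.5)); cv2.imwrite("pics/top4.png",vision.capture("top"))
```

```text
nose box [-0.0309  0.0564  0.043 ] rail tip [-0.0443  0.016   0.014 ]
0.032 [-0.6 -0.5 -5.9]
0.031 [-2.6  5.3 12.9]
[-0.8 -0.5  0.3]
23.1417 [-0.4 -0.3 -0.2]
[261.11863809 211.20867884]
```

View pics/w4m.png

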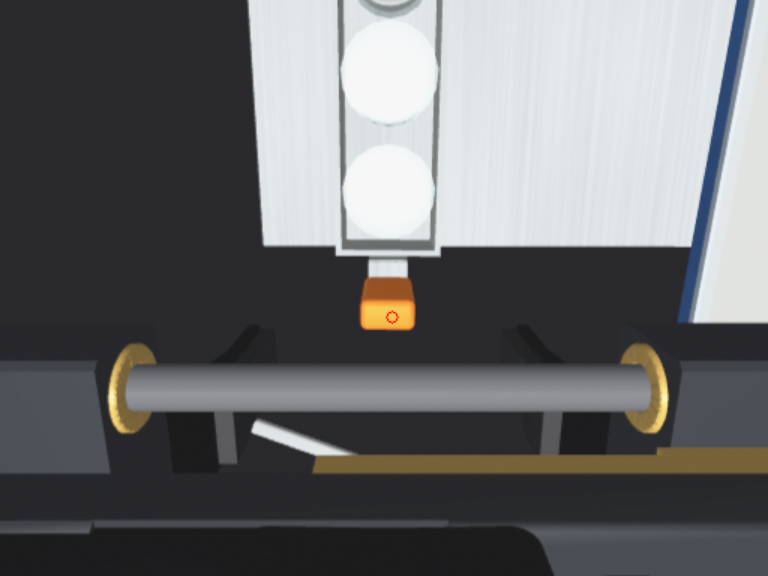

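The nose rests 14 mm in the mouth at y = 56.4 mm. The handle is at (388,316), within 1 mm of prediction. Next I'll pinch the handle and slide it home.

Run:
```python
from plan import *
E=np.load("est.npz");B,T=E["B"],E["T"]
def f(): return inv(B*[0,0,1],np.array(telemetry.current_contact_force())).round(1)
jaws.command_gripper(.05,25)
Y=.0565; Z=.083
arm.line_to(P(B,(-.226,Y,Z)),.12); print(f())
jaws.command_gripper(.01,25); w=telemetry.current_width(); print("w",w,f()); assert .02<w<.027
for x in (-.20,-.15,-.10,-.06,-.036):
    arm.line_to(P(B,(x,.056,Z)),.1); F=f(); print(x,F)
    if np.linalg.norm(F)>18: print("STOP"); raise SystemExit
for x in np.arange(-.034,-.018,.002):
    arm.line_to(P(B,(x,.056,Z)),.03); F=f(); print(x.round(3),F)
    if F[0]<-9: break
print(telemetry.current_clock(),telemetry.current_width(),inv(B,telemetry.current_tool_pos()))
```

```text
[-0.4 -0.3 -0.6]
w 0.02388043311718243 [-0.6  0.4  3.4]
-0.2 [ 4.2 -0.   1.4]
-0.15 [ 2.2 -0.7  2.8]
-0.1 [ 1.1 -1.7  3. ]
-0.06 [ 3.5 -1.   3.1]
-0.036 [ 4.6 -1.9  1.5]
-0.034 [-3.8  0.2 10.6]
-0.032 [-9.5  0.9 13.4]
28.55 0.024162127261535618 [-0.0345119   0.05554653  0.08317953]
```

Contact came 8 mm before the expected home position, so I need to see whether it's home or jammed.

Run:
```python
from plan import *
B=np.load("est.npz")["B"]
im,W=wrist("w5"); 
for p in [(.169,.056,.004),(.169,.084,.042),(.169,.028,.042),(.169,-.028,.042),(.169,-.084,.042)]:
    u=proj(W,P(B,p)); print(p,u.round(1)); cv2.circle(im,tuple(int(round(x)) for x in u),3,(0,0,255),1)
s=vision.capture("side"); t=vision.capture("top")
a=cv2.resize(im[:260],(800,406)); 
b=cv2.resize(t[115:285,110:290],(206,194)); c=cv2.resize(s[110:245,200:370],(245,194))
cv2.imwrite("pics/c5.png",np.vstack([a,np.hstack([b,c,np.zeros((194,800-451,3),np.uint8)])]))
print(np.round(telemetry.current_wrist_torque(),2), telemetry.current_clock())
```

```text
(0.169, 0.056, 0.004) [ 259.4 -153.3]
(0.169, 0.084, 0.042) [ 195.9 -217.2]
(0.169, 0.028, 0.042) [ 323.3 -217.7]
(0.169, -0.028, 0.042) [ 450.9 -218.2]
(0.169, -0.084, 0.042) [ 578.7 -218.7]
[-1.91  0.66  0.01] 28.7
```

View pics/c5.png

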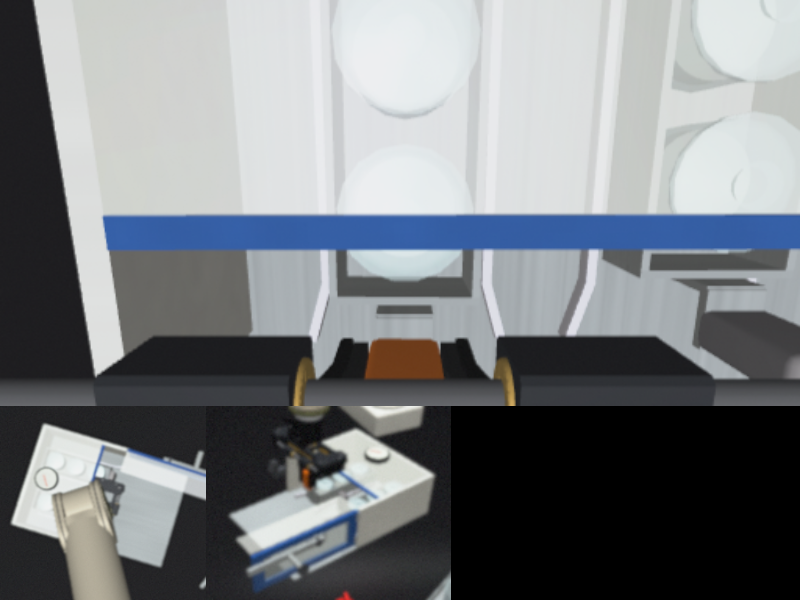

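Our tail edge (row 296) is about 8–10 mm in front of the stored carrier's (row 268), so it isn't home yet. It sits straight between the rails. I'll regrip higher, in case the hand met the roof, and push on gently.

Run:
```python
from plan import *
E=np.load("est.npz");B,T=E["B"],E["T"]
def f(): return inv(B*[0,0,1],np.array(telemetry.current_contact_force())).round(1),inv(B*[0,0,1],np.array(telemetry.current_wrist_torque())).round(2)
jaws.command_gripper(.04,25); arm.line_to(P(B,(-.034,.056,.083)),.03); print("open",f())
Z=.094
arm.line_to(P(B,(-.034,.056,Z)),.05); print("up",f())
for x in (-.031,-.028): arm.line_to(P(B,(x,.056,Z)),.03); print("free fwd",x,f())
arm.line_to(P(B,(-.034,.056,Z)),.03)
jaws.command_gripper(.01,25); print("w",telemetry.current_width(),f())
for x in np.arange(-.032,-.019,.002):
    arm.line_to(P(B,(x,.056,Z)),.03); F=f(); print(x.round(3),*F,inv(B,telemetry.current_tool_pos()).round(4))
    if F[0][0]<-12: break
print(telemetry.current_clock(),telemetry.current_width())
```

```text
open (array([-0.2,  0.2,  0.6]), array([ 0.04,  0.11, -0.01]))
up (array([-0.4, -0.2, -0.5]), array([ 0.02,  0.11, -0.04]))
free fwd -0.031 (array([-0.1, -0.9, -0.4]), array([ 0.06,  0.12, -0.01]))
free fwd -0.028 (array([-0.1, -0.1,  0.2]), array([0.02, 0.07, 0.  ]))
w 0.024012311186318663 (array([ 0.8, -0.8, -0.8]), array([-0.08,  0.08, -0.12]))
-0.032 [-4.  -0.4  2.2] [-0.04  0.89 -0.03] [-0.0325  0.0559  0.094 ]
-0.03 [-4.3 -1.   2.5] [-0.02  1.07 -0.05] [-0.0303  0.0559  0.094 ]
-0.028 [-2.9 -0.4  2.3] [ 0.01  0.93 -0.07] [-0.028  0.056  0.094]
-0.026 [-3.1 -0.1  2.1] [-0.06  0.83 -0.04] [-0.026  0.056  0.094]
-0.024 [-3.9 -0.7  1.6] [ 0.06  0.85 -0.08] [-0.0239  0.056   0.094 ]
-0.022 [-7.3  0.7  5.4] [0.09 1.68 0.06] [-0.0228  0.0559  0.094 ]
-0.02 [-15.    2.6  13.5] [ 0.56  3.52 -0.05] [-0.0227  0.0559  0.094 ]
32.9917 0.023421370052411492
```

It slid on at the normal 3–4 N and then stopped hard at −0.023, so the earlier resistance was the hand. I'll release, retreat and check.

Run:
```python
from plan import *
B=np.load("est.npz")["B"]
jaws.command_gripper(.045); arm.line_to(P(B,(-.0227,.056,.17)),.1); arm.line_to(P(B,(-.15,.03,.30)),.25); jaws.command_gripper(.087)
im,W=wrist("w6")
for p in [(.169-.18,.056,.042),(.169-.18,-.056,.042),(.169-.195,.056,.1),(.169-.195,-.056,.1)]:
    u=proj(W,P(B,p)); print(p,u.round(1)); cv2.circle(im,tuple(int(round(x)) for x in u),3,(0,0,255),1)
q=np.array(telemetry.current_joints()); arm.move_joints(q+[-.6,0,0,0,0,0,0])
t=vision.capture("top"); cv2.imwrite("pics/top6.png",t)
a=cv2.resize(im[:240],(500,234),interpolation=3); a=cv2.resize(im[:240,60:460],(750,450)); 
cv2.imwrite("pics/c6.png",a); cv2.imwrite("pics/t6.png",cv2.resize(t[60:290,110:420],None,fx=2.5,fy=2.5)); print(telemetry.current_clock(),telemetry.current_tool_pos())
```

```text
(-0.010999999999999982, 0.056, 0.042) [236.5  36.6]
(-0.010999999999999982, -0.056, 0.042) [336.4  36.6]
(-0.025999999999999995, 0.056, 0.1) [232.9  41.9]
(-0.025999999999999995, -0.056, 0.1) [349.1  41.9]
37.575 [0.34958121 0.2881774  0.30010117]
```

View pics/c6.png

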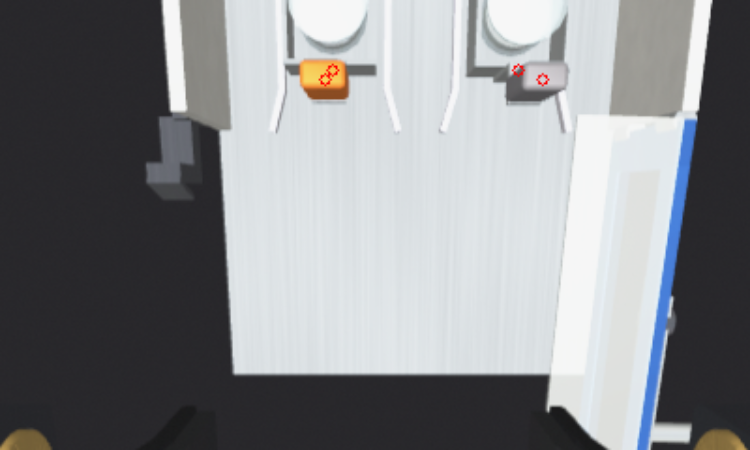

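View pics/t6.png

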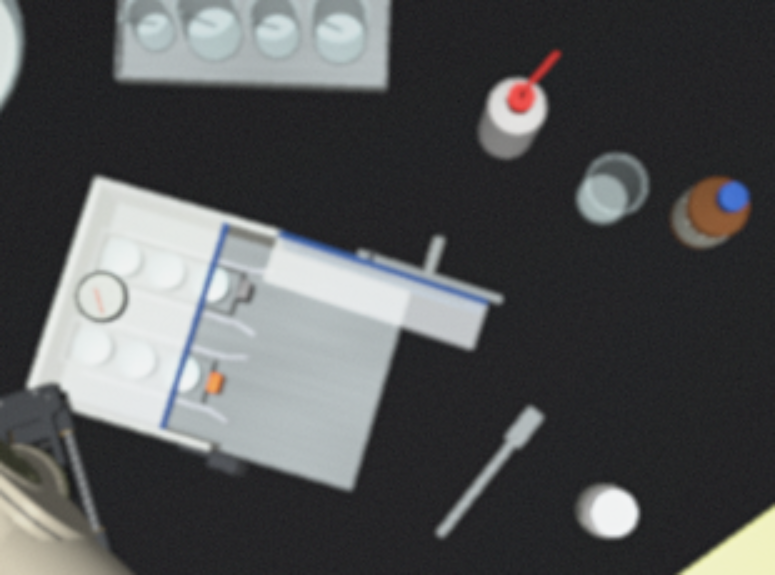

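Our orange handle (rows 60–90) is level with the stored grey one (rows 62–92), so the carrier is home. The door is at about 90° and nothing else has moved, so I'll hand in.

```bash
python3 -c "
from h import *
print(np.round(telemetry.current_contact_force(),1)); close_job(); print(telemetry.current_clock())"
```

```text
[ 1.2 -1.  -0.2]
the job is handed in; nothing more can be done
the job is handed in; nothing more can be done
```

The carrier with the orange handle is fully home in the empty lane, and the door is open at about a right angle. I handed the job in shortly after 37.6 s on the clock, against the 67 s limit.

**Steps, in order:**
1. I lifted the latch by its thumb lever and swung the door to about 90°, then let the lever back down.
2. I carried the carrier level, held at its middle, and rested its nose about 14 mm inside the lane mouth. Then I let go of it.
3. I took it again by the handle and slid it in until it stopped hard.

**Last checks:**
- The orange handle lines up with the stored carrier's handle to within about 1 mm.
- The stored carrier and the other bench items look the same in the overhead views before and after.
- The gripper was clear of everything at hand-in.

**What went wrong or disagreed:**
- **Contact while placing:** something pushed back with about 12 N, most likely the gripper's body on the door's catch bracket. It went away when I backed off about 3 mm.
- **First slide stopped short:** it met resistance about 8 mm early, and I don't know why. I released the handle, gripped it higher and pushed on, and it then went home at 3–4 N.
- **Final position:** the handle stopped about 3 mm deeper than my estimate of the box predicted, which I put down to error in locating the box.

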